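# Shoot the bolt of a press-brake tool cassette past its spring catch

### The job

Lock the steel punch into the tool cassette: with one fingertip hold the long red spring catch bar down, and while it is down push the bolt's yellow thumb tab towards the punch with the other fingertip until the bolt is fully home; then let go so that the catch springs back up and locks it. Only press and push with the fingertips: do not pinch or force the bolt, leave the punch in its pocket and leave everything else where it stands.

Things in the scene. Friction and masses are not known exactly. Their poses are not given: they have to be found in the camera images.
- cassette: Fixed dark steel cassette; base plate x -65 to 105, y -115 to 135, 12 mm thick. Origin on the table surface, z up; +y is the way the bolt slides home, +x runs from red catch bar to bolt. Catch bar centre line at x = -27 mm, bolt centre line at x = +25 mm, both along y. Two grey bolt guides (y = -80, +40 mm) are 40 mm high; grey punch pocket (y = 60 to 127 mm) 52 mm high.
- knob_top (a point): Centre of the top face of the bolt's yellow thumb tab; moves with the bolt. Tab 26 mm across the slide (cassette x), 14 mm along it (y), top 76 mm above the table. It stands on the round steel bolt, whose top is 34 mm above the table. Push the tab's face on the cassette's -y side: that face is at cassette y = -52 mm + bolt joint value, so +12 mm at home.
- bolt (a joint): Slide of the bolt in m along cassette +y: 0 drawn back, 0.064 fully home at its stop. About 3 N friction, no spring. Starts in 0 to 0.016. With the catch up it is free only from 0 to 0.020, then a tooth of the catch blocks its brass pin; if the catch is let up on the way the next tooth blocks (at about 0.035, 0.050). Past 0.061 the catch can spring up behind the pin, locking it.
- catch_top (a point): Centre of the top face of the red catch bar, which is 24 mm wide (cassette x) and 150 mm long (cassette y, from -100 to +50 mm); its top is 58 mm above the table when up. It may be pressed anywhere along its length, and a fingertip may slide along it while pressing; it stays level.
- catch (a joint): How far the catch bar is pressed straight down, in m: 0 is up (locking), 0.010 is the lower stop; the bolt is free to slide from about 0.0065. Spring: about 3 N to start it, about 8 N at the bottom.
- punch_mid (a point): Centre of the loose steel punch segment, 28 x 45 x 75 mm, 0.35 kg, standing in the pocket at the end of the bolt's path (cassette x = 34, y = 93 mm, top 87 mm above the table). The bolt slides into the groove along its side. Not to be lifted or moved.
- die_mid (a point): Centre of a loose dark V-die block 50 x 60 x 40 mm, on the table beyond the cassette. Bystander.
- hexkey_mid (a point): Middle of the long leg of a loose L-shaped hex key, 100 x 30 mm, 8 mm thick, lying on the table in front of the cassette. Bystander.
- screw_mid (a point): Centre of a loose cap screw 18 mm wide, 36 mm tall, standing head down on the cassette's base plate. Bystander.
- oil_mid (a point): Centre of a loose yellow oil bottle, 56 mm wide, 150 mm tall, standing to the left. Bystander.
- bracket_mid (a point): Centre of a loose bent aluminium bracket 80 x 60 x 50 mm lying to the right. Bystander.
- mallet_grip (a point): Middle of the handle of a loose mallet, 260 mm long, lying to the right. Bystander.
Not all that is in view belongs to the job. Leave any green or orange look-alike of the part that bears punch_mid alone.

How it is judged:
By the outcome, as a careful person would: the job done as asked, in the order asked, and still so for the second after the job is handed in, with the robot touching nothing.
It also fails if it takes over 35 s, if anything falls off the work surface, if the arm or the gripper's body presses on something with over 40 N, if the wrist force passes 120 N, or if a joint passes its speed limit or range.

### The arm

A 6-joint arm with a two-finger parallel gripper is mounted at the origin on the work surface. World frame = base frame: x ahead of the robot, y to its left, z up, the work surface at z = 0. Lengths are in m, angles in degrees, forces in N, time in s.
With the tool pointing down it reaches from about 0.4 to 0.825 m from the base axis. Payload 7 kg.
Tool frame: the origin (TCP) lies midway between the tips of the shut fingers; the grasp point (between the pads) lies 19 mm behind it; z points along the fingers, y is the line along which they close (so a half turn about z gives the same grasp; the last joint's range is limited). The gripper opens to 88 mm and grips with 3 to 60 N. Pads are 19 mm wide; open, the fingers measure 130 mm over their backs; the gripper's body (78 mm by 193 mm) begins 47 mm behind the grasp point.
Start: joints at [84.46, 20.546, 0.682, 0, -70.136, -16.507], TCP at [0.253, 0.626, 0.227] pointing down, gripper open.
Joint ranges: [-176.03, 176.03], [-82.01, 121.73], [-58.28, 71.71], [-173.87, 95.51], [-174.79, -0.11], [-173.66, 173.66]. Speed limits (degrees/s): [136.94, 136.94, 172.46, 180, 180, 180].

### API

Orientations are given as [roll, pitch, yaw] about the fixed x, y, z axes, in that order (R = Rz(yaw) Ry(pitch) Rx(roll)).
In Python, from plant import ctrl gives the robot as it stands.
- The arm moves only by the tool step_arm, never from a script. Its argument "rows" is a list of rows, each a list of 3 entries, a list of its own where there are three numbers: the closure, from 0 (fully open) to 1 (shut), then the shift along the world's x, y, z in mm, then the turn, a rotation vector about the world's x, y, z in rad. A call has exactly 5 rows; each row is the pose to reach, as a shift and turn from the pose commanded when the call began; what a row does not reach only later rows make up. A row lasts 1/12 s, in which the tool goes at most 41.7 mm and 7.16 degrees, less where a joint would pass 70% of its speed; a pose out of reach is approached as far as the arm can. A call with a gripper value outside its range is refused whole. The fingers move at their own pace and stop on an object; the grip force is fixed at half the most. Time passes only in rows, so rows that repeat a pose let the fingers close, or fill a call up. It gives the time, the measured TCP pose, the force, the opening and the grip force at its end, in the units of the state.
- ctrl.get_obs(): the state, without advancing time (a new reading comes with each control period).
- ctrl.snapshot(name): name is "side" or "top" or "wrist"; returns the picture (480x640x3 uint8, red, green, blue); there is no depth.
- ctrl.camera_model(name): a dict with "intrinsics" (3x3 intrinsics, pixels), "distortion" ([k1, k2, p1, p2, k3] as OpenCV has them; the pictures are not rectified), "R" (3x3) and "t" (3): a world point X has camera coordinates R X + t. Camera axes: x right, y down, z forward; pixel columns grow to the right and rows downward; lengths in m; the calibration is good to about 2 mm. A picture is of the moment at which its call begins: read the wrist's pose just before it. camera_model takes no time and is no camera call; for the wrist camera it gives the pose at the moment of the call.
- ctrl.close_job(): hands the job in; it is judged then, once.
The state is a dict: "clock": time; "joint_pos": joint angles; "qvel": joint speeds; "tau": joint torques, N m; "tool_pos": TCP position; "orientation": TCP orientation; "force": force on the tool from outside, world axes, zero at the start; "moment": the same for the moment, N m; "opening": finger opening in m; "gripper_force": force on a finger pad.
Only numpy, scipy, OpenCV 4.12 (cv2) and the standard library are available. Lean on these libraries where they do the work, as an engineer would, in place of code of your own. Each camera call takes 0.05 s, during which the arm holds its last target. There are 200 camera calls.

## Working session

There is one attempt and no reset: what is moved stays moved. The work goes in short steps, Python scripts to look and compute and a tool call to move; the robot and the scene stay as the last step left them, time stands still between calls to the robot, and variables do not carry over. Pictures are saved under pics/ and viewed, at most 10 in all, crops included, and the job is handed in when it is done.

Besides the shell and the picture viewer there is one more tool, called after "Call:" by a JSON object that holds its "name" and its "arguments", one argument or row to a line. step_arm: Moves the arm, as the interface text tells. Its arguments: {"type":"object","properties":{"rows":{"type":"array"}},"required":["rows"]}

```bash
mkdir -p pics; ls
python3 - <<'E'
from plant import ctrl
import cv2
o=ctrl.get_obs(); print(o)
for n in("top","side"):
    cv2.imwrite(f"pics/{n}0.png",ctrl.snapshot(n)[:,:,::-1]); m=ctrl.camera_model(n); print(n,m)
E
```

```text
pics
{'clock': 0.0, 'joint_pos': array([ 8.44615255e+01,  2.05904766e+01,  6.34196770e-01, -1.82693280e-02,
       -7.01341715e+01, -1.65065841e+01]), 'qvel': array([ 0.01477788, -0.01299173,  0.01756124,  0.02306109, -0.08771242,
       -0.03958797]), 'tau': array([ 9.25763197e-04, -5.82718277e+01,  2.93066847e+01,  6.99723423e+00,
        7.01499768e-03, -1.58854350e-04]), 'tool_pos': array([0.25320929, 0.62519942, 0.22564252]), 'orientation': array([ 1.79908396e+02, -9.23518466e-03, -2.20512731e+01]), 'force': array([ 4.62903832e-04,  1.53960279e-01, -8.56593533e-01]), 'moment': array([ 0.02467095,  0.03456327, -0.0323188 ]), 'gripper_force': 0.0, 'opening': 0.0877551567023926}
top {'intrinsics': array([[524.23811986,   0.        , 320.41503161],
       [  0.        , 524.23811986, 235.29449181],
       [  0.        ,   0.        ,   1.        ]]), 'distortion': array([-0.00318608,  0.        ,  0.        ,  0.        ,  0.        ]), 'R': array([[-0.01996653, -0.99953072, -0.02323081],
       [-0.9842457 ,  0.02373329, -0.17520596],
       [ 0.17567508,  0.01936657, -0.98425769]]), 't': array([0.02795622, 0.51615898, 1.57390685])}
side {'intrinsics': array([[499.43414669,   0.        , 322.77892409],
       [  0.        , 499.43414669, 234.46588605],
       [  0.        ,   0.        ,   1.        ]]), 'distortion': array([-0.00314939,  0.        ,  0.        ,  0.        ,  0.        ]), 'R': array([[ 0.9907246 , -0.13387619,  0.02327948],
       [-0.05357948, -0.54230469, -0.83847174],
       [ 0.12487597,  0.82944728, -0.54444762]]), 't': array([-0.54658667,  0.080564  ,  1.18605716])}
```

View pics/top0.png

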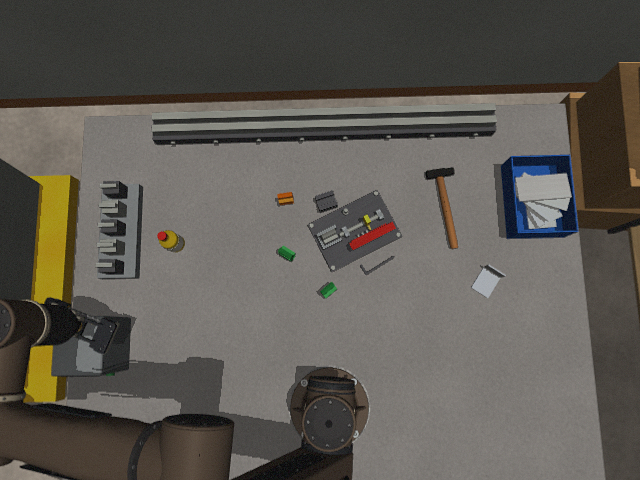

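View pics/side0.png

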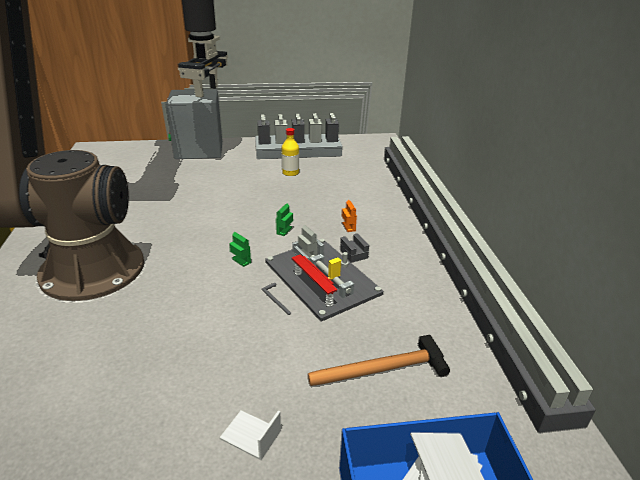

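Top view: the cassette is at (355,230), the red bar at (372,236), the yellow tab at (368,219) and the steel punch in its pocket at (329,237). Look-alikes for each part:
- **Punch:** green (286,254) and (328,290), orange (286,199), grey tools in the rack at (110,230).
- **Yellow tab:** oil bottle (168,240).
- **Red bar:** only the bottle cap (162,234).

By the description I choose the bar and tab on the dark plate, and check that in a crop.

```bash
cat > h.py <<'E'
import cv2, numpy as np
def ray(m,px,z):
    p=cv2.undistortPoints(np.array(px,float).reshape(-1,1,2),m["intrinsics"],m["distortion"]).reshape(-1,2)
    R,t=m["R"],m["t"]; c=-R.T@t
    d=np.c_[p,np.ones(len(p))]@R
    return c+d*((z-c[2])/d[:,2])[:,None]
def proj(m,X):
    return cv2.projectPoints(np.array(X,float).reshape(-1,1,3),cv2.Rodrigues(m["R"])[0],m["t"],m["intrinsics"],m["distortion"])[0].reshape(-1,2)
def mask(im,lo,hi,roi=None):
    h=cv2.cvtColor(im,cv2.COLOR_RGB2HSV); k=cv2.inRange(h,np.array(lo),np.array(hi))
    if roi:
        r=np.zeros_like(k); x0,y0,x1,y1=roi; r[y0:y1,x0:x1]=255; k&=r
    return k
def big(k):
    c=cv2.findContours(k,cv2.RETR_EXTERNAL,cv2.CHAIN_APPROX_NONE)[0]
    return max(c,key=cv2.contourArea)
RED=((0,150,60),(6,255,255)); YEL=((22,130,80),(34,255,255))
E
python3 - <<'E'
from plant import ctrl
from h import *
for n,roi in(("top",(300,180,410,280)),("side",(255,220,390,325))):
    im=cv2.imread(f"pics/{n}0.png")[:,:,::-1].copy(); m=ctrl.camera_model(n)
    r=cv2.boxPoints(cv2.minAreaRect(big(mask(im,*RED,roi)))); print(n,"red",r.tolist()); print(ray(m,r,.058).round(4).tolist())
    y=big(mask(im,*YEL,roi)); print("yel",cv2.boundingRect(y),cv2.boxPoints(cv2.minAreaRect(y)).tolist()); print(ray(m,cv2.boxPoints(cv2.minAreaRect(y)),.076).round(4).tolist())
    x0,y0,x1,y1=roi; cv2.imwrite(f"pics/{n}c.png",cv2.resize(im[y0:y1,x0:x1,::-1],None,fx=5.5,fy=5.5,interpolation=cv2.INTER_CUBIC))
E
```

```text
top red [[348.298828125, 241.79244995117188], [391.265869140625, 219.72830200195312], [395.40631103515625, 227.79132080078125], [352.43927001953125, 249.85546875]]
[[0.4923, -0.0685, 0.058], [0.5578, -0.2023, 0.058], [0.5323, -0.2139, 0.058], [0.4671, -0.0803, 0.058]]
yel (363, 215, 8, 15) [[362.7938537597656, 215.5360870361328], [367.0619201660156, 213.63917541503906], [373.2474670410156, 227.5566864013672], [368.9794006347656, 229.45359802246094]]
[[0.5693, -0.1143, 0.076], [0.5749, -0.1275, 0.076], [0.5312, -0.1447, 0.076], [0.5257, -0.1316, 0.076]]
side red [[290.31597900390625, 258.7962341308594], [298.424072265625, 250.1476287841797], [338.30767822265625, 287.5384826660156], [330.1995849609375, 296.18707275390625]]
[[0.4636, -0.0892, 0.058], [0.4852, -0.0567, 0.058], [0.5561, -0.2029, 0.058], [0.5349, -0.229, 0.058]]
yel (328, 257, 13, 22) [[328.0, 278.0], [328.0, 257.0], [340.0, 257.0], [340.0, 278.0]]
[[0.5352, -0.1911, 0.076], [0.5461, -0.1158, 0.076], [0.5728, -0.1185, 0.076], [0.5604, -0.1937, 0.076]]
```

View pics/topc.png

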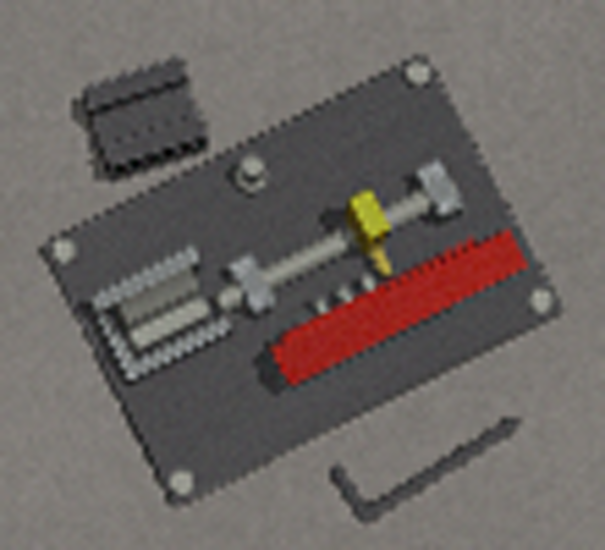

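View pics/sidec.png

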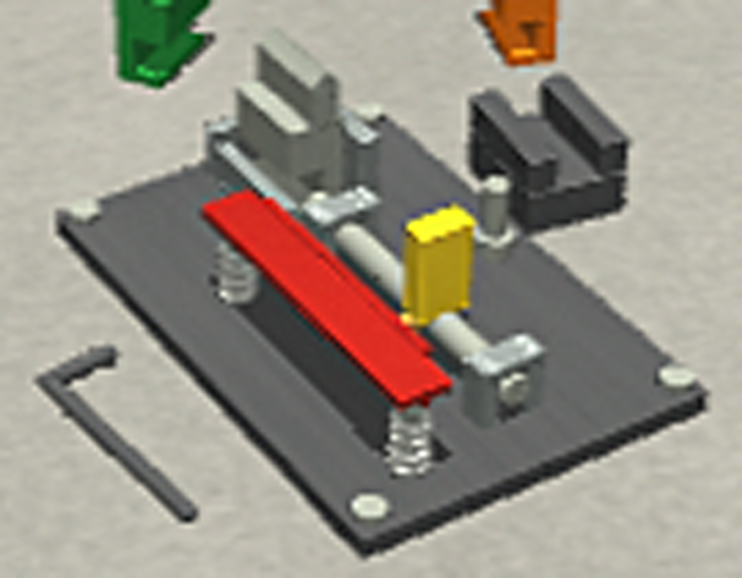

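The crops confirm it. Top crop: red bar at about (400,310), yellow tab at (369,218) on the bolt, brass pin at (382,265), three teeth up to (370,285), punch pocket at (165,310). The side crop agrees, and the green and orange blocks stand off the plate. I'll move to a hover over the cassette.

Call:
{"name": "step_arm", "arguments": {
  "rows": [
    [0.6,[14,-37,0],[0,0,-0.036]],
    [0.6,[28,-75,0],[0,0,-0.072]],
    [0.6,[43,-112,0],[0,0,-0.108]],
    [0.6,[57,-150,0],[0,0,-0.144]],
    [0.6,[71,-187,0],[0,0,-0.18]]
  ]
}}

```text
clock: 0.52
tool_pos: [0.3245, 0.4365, 0.2261]
orientation: [179.9, -0.0, -32.4]
force: [1.0, -0.6, 0.4]
opening: 0.0596
gripper_force: 0.0
```

Call:
{"name": "step_arm", "arguments": {
  "rows": [
    [0.6,[14,-37,0],[0,0,-0.036]],
    [0.6,[28,-75,0],[0,0,-0.072]],
    [0.6,[43,-112,0],[0,0,-0.108]],
    [0.6,[57,-150,0],[0,0,-0.144]],
    [0.6,[71,-187,0],[0,0,-0.18]]
  ]
}}

```text
clock: 0.93
tool_pos: [0.3954, 0.2495, 0.2265]
orientation: [-180.0, 0.0, -42.8]
force: [1.7, 0.4, -0.5]
opening: 0.0357
gripper_force: 0.0
```

Call:
{"name": "step_arm", "arguments": {
  "rows": [
    [0.6,[14,-37,0],[0,0,-0.036]],
    [0.6,[28,-75,0],[0,0,-0.072]],
    [0.6,[43,-112,0],[0,0,-0.108]],
    [0.6,[57,-150,0],[0,0,-0.144]],
    [0.6,[71,-187,0],[0,0,-0.18]]
  ]
}}

```text
clock: 1.35
tool_pos: [0.4664, 0.0626, 0.2266]
orientation: [-180.0, 0.0, -53.1]
force: [1.9, 0.3, 0.7]
opening: 0.0353
gripper_force: 0.0
```

Call:
{"name": "step_arm", "arguments": {
  "rows": [
    [0.6,[14,-37,0],[0,0,-0.036]],
    [0.6,[28,-75,0],[0,0,-0.072]],
    [0.6,[43,-112,0],[0,0,-0.108]],
    [0.6,[57,-150,0],[0,0,-0.144]],
    [0.6,[71,-187,0],[0,0,-0.18]]
  ]
}}

```text
clock: 1.77
tool_pos: [0.5375, -0.1246, 0.2264]
orientation: [180.0, 0.0, -63.4]
force: [1.9, 1.0, 0.0]
opening: 0.0351
gripper_force: 0.0
```

Call:
{"name": "step_arm", "arguments": {
  "rows": [
    [0.61,[16,-44,0],[0,0,-0.013]],
    [0.61,[16,-44,0],[0,0,-0.013]],
    [0.61,[16,-44,0],[0,0,-0.013]],
    [0.61,[16,-44,0],[0,0,-0.013]],
    [0.61,[16,-44,0],[0,0,-0.013]]
  ]
}}

```text
clock: 2.18
tool_pos: [0.5529, -0.1657, 0.2263]
orientation: [180.0, 0.0, -64.0]
force: [-0.4, -0.0, 0.2]
opening: 0.0343
gripper_force: 0.0
```

Run:
```python
from plant import ctrl
from h import *
m=ctrl.camera_model("wrist"); im=ctrl.snapshot("wrist")
np.save("w.npy",im); import pickle; pickle.dump(m,open("w.pkl","wb"))
cv2.imwrite("pics/w1.png",im[:,:,::-1])
print((-m["R"].T@m["t"]).round(3), m["R"].round(2).tolist())
for n,M,z in(("red",RED,.058),("yel",YEL,.076)):
    b=cv2.boxPoints(cv2.minAreaRect(big(mask(im,*M)))); print(n,b.round(0).tolist(),ray(m,b,z).round(4).tolist())
```

```text
[ 0.583 -0.228  0.384] [[-0.9, -0.44, 0.0], [-0.42, 0.87, 0.26], [-0.11, 0.23, -0.97]]
red [[330.0, 301.0], [336.0, 174.0], [367.0, 175.0], [362.0, 303.0]] [[0.5078, -0.0942, 0.058], [0.5574, -0.206, 0.058], [0.5319, -0.2171, 0.058], [0.4796, -0.1061, 0.058]]
yel [[280.0, 235.0], [310.0, 235.0], [310.0, 261.0], [280.0, 261.0]] [[0.5788, -0.1389, 0.076], [0.5554, -0.1502, 0.076], [0.5451, -0.1288, 0.076], [0.569, -0.1172, 0.076]]
```

View pics/w1.png

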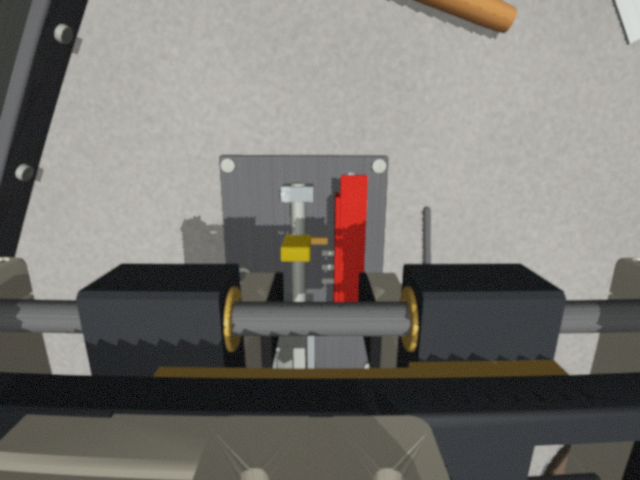

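The wrist view shows the bar end at (351,175) and the tab at (295,248), its dark -y face in rows 235 to 248. The fingers sit over bar and bolt line, about 17 mm short of the tab face. Going down to just above the bar.

Call:
{"name": "step_arm", "arguments": {
  "rows": [
    [0.61,[0,0,-38],[0,0,0]],
    [0.61,[0,0,-76],[0,0,0]],
    [0.61,[0,0,-114],[0,0,0]],
    [0.61,[0,0,-144],[0,0,0]],
    [0.61,[0,0,-156],[0,0,0]]
  ]
}}

```text
clock: 2.65
tool_pos: [0.5506, -0.1647, 0.0667]
orientation: [179.7, 0.2, -64.0]
force: [-0.7, -0.1, 0.8]
opening: 0.0346
gripper_force: 0.0
```

Run:
```python
from plant import ctrl
from h import *
import pickle
m=pickle.load(open("w.pkl","rb")); im=np.load("w.npy")
# plate corners / yaw from red right edge, tab rows
k=mask(im,*RED); L=[]
for r in range(185,290,3):
    c=np.flatnonzero(k[r]); L.append((c.max()+.5,r))
p=ray(m,L,.058); v=cv2.fitLine(p[:,:2].astype(np.float32),cv2.DIST_HUBER,0,.01,.01).ravel(); print("edge yaw",np.degrees(np.arctan2(v[1],v[0])),v)
print([int(im[r,285:305].mean(0).max()) for r in range(228,268)])
m2=ctrl.camera_model("wrist"); i2=ctrl.snapshot("wrist"); s2=ctrl.snapshot("side")
cv2.imwrite("pics/mix.png",cv2.hconcat([cv2.resize(i2,(400,300)),cv2.resize(s2[200:350,230:430],(400,300))])[:,:,::-1])
print(ctrl.get_obs()["tool_pos"],ctrl.get_obs()["force"])
```

```text
edge yaw -65.29739 [ 0.4179084  -0.90848917  0.50965166 -0.16921993]
[101, 102, 102, 104, 106, 108, 113, 113, 112, 111, 110, 111, 111, 111, 112, 111, 112, 117, 133, 158, 176, 185, 189, 189, 188, 187, 188, 187, 186, 186, 185, 181, 169, 142, 114, 100, 99, 100, 99, 99]
[ 0.55146932 -0.16500013  0.06827836] [ 0.22676842 -0.69191056 -0.32063152]
```

View pics/mix.png

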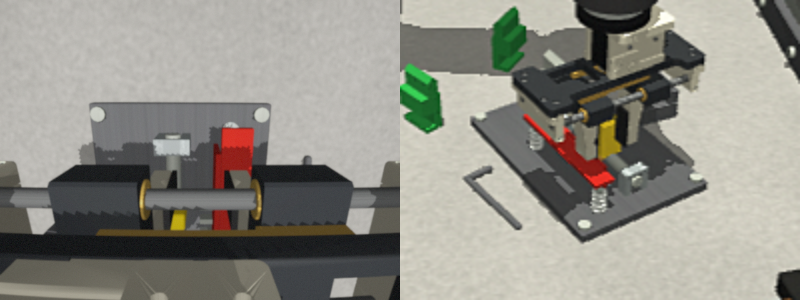

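Bottom-right picture: the bar finger is over the red bar and the other finger stands beside the yellow tab, above the guide. Next I press the bar down by feel.

Call:
{"name": "step_arm", "arguments": {
  "rows": [
    [0.61,[0,0,-4],[0,0,0]],
    [0.61,[0,0,-8],[0,0,0]],
    [0.61,[0,0,-11],[0,0,0]],
    [0.61,[0,0,-14],[0,0,0]],
    [0.61,[0,0,-14],[0,0,0]]
  ]
}}

```text
clock: 3.17
tool_pos: [0.5542, -0.1662, 0.0572]
orientation: [-179.9, -0.0, -64.0]
force: [0.8, 2.1, 4.9]
opening: 0.034
gripper_force: 1.9
```

Call:
{"name": "step_arm", "arguments": {
  "rows": [
    [0.61,[0,0,-1],[0,0,0]],
    [0.61,[0,0,-2],[0,0,0]],
    [0.61,[0,0,-3],[0,0,0]],
    [0.61,[0,0,-4],[0,0,0]],
    [0.61,[0,0,-4],[0,0,0]]
  ]
}}

```text
clock: 3.58
tool_pos: [0.5541, -0.1663, 0.053]
orientation: [-179.9, -0.0, -64.0]
force: [0.7, 3.5, 5.2]
opening: 0.034
gripper_force: 2.9
```

Call:
{"name": "step_arm", "arguments": {
  "rows": [
    [0.61,[0,0,-1],[0,0,0]],
    [0.61,[0,0,-2],[0,0,0]],
    [0.61,[0,0,-3],[0,0,0]],
    [0.61,[0,0,-4],[0,0,0]],
    [0.61,[0,0,-4],[0,0,0]]
  ]
}}

```text
clock: 4.0
tool_pos: [0.5542, -0.1663, 0.0491]
orientation: [-179.9, -0.0, -64.0]
force: [-0.1, 3.5, 9.0]
opening: 0.034
gripper_force: 3.8
```

Call:
{"name": "step_arm", "arguments": {
  "rows": [
    [0.61,[0,0,-0.5],[0,0,0]],
    [0.61,[0,0,-1],[0,0,0]],
    [0.61,[0,0,-1],[0,0,0]],
    [0.61,[0,0,-1],[0,0,0]],
    [0.61,[0,0,-1],[0,0,0]]
  ]
}}

```text
clock: 4.42
tool_pos: [0.5541, -0.1662, 0.0483]
orientation: [-179.9, -0.0, -64.0]
force: [0.5, 3.0, 7.8]
opening: 0.0342
gripper_force: 4.0
```

Run:
```python
from plant import ctrl
from h import *
m=ctrl.camera_model("side"); s=ctrl.snapshot("side"); w=ctrl.snapshot("wrist")
cv2.imwrite("pics/p1.png",cv2.resize(s[230:330,260:390],(780,600),interpolation=cv2.INTER_CUBIC)[:,:,::-1])
o=ctrl.get_obs(); print(o["tool_pos"],o["force"],o["joint_pos"])
```

```text
[ 0.55416906 -0.1662501   0.04835433] [-0.606822    4.05328606  7.41134991] [ 2.66506099e+00  2.15962678e+01 -2.41032193e+01  8.18701799e-03
 -4.42089272e+01  2.33011908e+01]
```

View pics/p1.png

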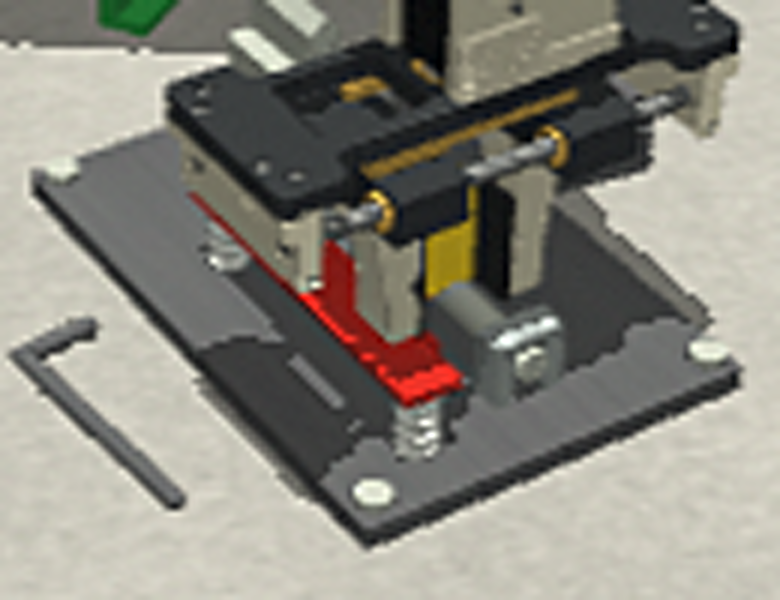

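The bar finger at (385,330) presses the bar. I'll check where the other fingertip, at (520,290), stands against the tab at (450,260).

```bash
cat >> h.py <<'E'
O=np.array([.5253,-.1085]); a=np.radians(25.7); EX=np.array([np.cos(a),np.sin(a)]); EY=np.array([-np.sin(a),np.cos(a)])
def cas(p): d=np.atleast_2d(p)[:,:2]-O; return np.c_[d@EX,d@EY]*1000
def wor(x,y,z): return np.r_[O+EX*x/1000+EY*y/1000,z/1000]
E
python3 - <<'E'
from plant import ctrl
from h import *
m=ctrl.camera_model("side")
f=lambda q:[(260+x/6,230+y/6) for x,y in q]
print("tips cas", cas(ray(m,f([(358,328),(390,341),(418,330),(510,294),(545,288),(475,290)]),.048)).round(1).tolist())
print("tcp cas",cas(ctrl.get_obs()["tool_pos"]))
# tab top -y edge etc from wrist hover, tab rows
import pickle
mw=pickle.load(open("w.pkl","rb"))
print("tab wrist edges", cas(ray(mw,[(280,247),(310,247),(295,261.3)],.076)).round(1).tolist())
print("tab in top", cas(ray(ctrl.camera_model("top"),[(364,216),(369,214)],.076)).round(1).tolist())
s=ctrl.snapshot("side"); y=big(mask(s,*YEL,(300,230,360,300))); print(cv2.boundingRect(y))
print("expected tab -y face lower corners", proj(m,[wor(12,-39,76),wor(38,-39,76),wor(12,-39,40),wor(38,-39,40),wor(17,-73,48),wor(38,-73,48)]).round(1).tolist())
E
```

```text
tips cas [[-34.5, -59.3], [-28.8, -71.5], [-16.8, -71.6], [23.6, -72.0], [36.7, -75.8], [14.1, -63.3]]
tcp cas [[  0.96938938 -64.5566201 ]]
tab wrist edges [[35.3, -39.7], [9.0, -39.8], [22.3, -26.5]]
tab in top [[34.2, -26.9], [32.7, -43.3]]
(331, 261, 8, 18)
expected tab -y face lower corners [[332.6, 262.8], [342.2, 259.1], [332.1, 275.8], [341.5, 272.1], [342.8, 280.2], [350.6, 277.1]]
```

The fingers are placed as expected and the tab face lies about 15 mm ahead. Sliding along +y with the bar held down.

Call:
{"name": "step_arm", "arguments": {
  "rows": [
    [0.61,[-1.5,2.5,-0.4],[0,0,0]],
    [0.61,[-3,5,-0.4],[0,0,0]],
    [0.61,[-4.5,7.5,-0.4],[0,0,0]],
    [0.61,[-6,10.2,-0.4],[0,0,0]],
    [0.61,[-7.3,12.9,-0.4],[0,0,0]]
  ]
}}

```text
clock: 4.98
tool_pos: [0.5482, -0.1546, 0.0487]
orientation: [-179.8, -0.2, -64.0]
force: [2.2, -4.9, 8.3]
opening: 0.0339
gripper_force: 4.0
```

Call:
{"name": "step_arm", "arguments": {
  "rows": [
    [0.61,[-0.9,1.8,0],[0,0,0]],
    [0.61,[-1.7,3.6,0],[0,0,0]],
    [0.61,[-2.6,5.4,0],[0,0,0]],
    [0.61,[-3.5,7.2,0],[0,0,0]],
    [0.61,[-4.3,9,0],[0,0,0]]
  ]
}}

```text
clock: 5.4
tool_pos: [0.5441, -0.146, 0.0488]
orientation: [-179.8, -0.2, -64.0]
force: [3.3, -7.6, 7.9]
opening: 0.0341
gripper_force: 5.5
```

Call:
{"name": "step_arm", "arguments": {
  "rows": [
    [0.61,[-0.9,1.8,-0.5],[0,0,0]],
    [0.61,[-1.8,3.6,-0.5],[0,0,0]],
    [0.61,[-2.7,5.4,-0.5],[0,0,0]],
    [0.61,[-3.6,7.2,-0.5],[0,0,0]],
    [0.61,[-4.5,9,-0.5],[0,0,0]]
  ]
}}

```text
clock: 5.82
tool_pos: [0.5399, -0.137, 0.0485]
orientation: [-179.8, -0.2, -64.0]
force: [3.0, -7.7, 8.5]
opening: 0.0345
gripper_force: 5.6
```

Constant force, so the bolt is past the first tooth and sliding.

Call:
{"name": "step_arm", "arguments": {
  "rows": [
    [0.61,[-0.9,1.8,0],[0,0,0]],
    [0.61,[-1.8,3.6,0],[0,0,0]],
    [0.61,[-2.7,5.4,0],[0,0,0]],
    [0.61,[-3.6,7.2,0],[0,0,0]],
    [0.61,[-4.5,9,0],[0,0,0]]
  ]
}}

```text
clock: 6.23
tool_pos: [0.5355, -0.1279, 0.0484]
orientation: [-179.8, -0.2, -64.0]
force: [3.5, -7.8, 7.8]
opening: 0.0339
gripper_force: 5.6
```

Call:
{"name": "step_arm", "arguments": {
  "rows": [
    [0.61,[-0.9,1.8,0],[0,0,0]],
    [0.61,[-1.8,3.6,0],[0,0,0]],
    [0.61,[-2.7,5.4,0],[0,0,0]],
    [0.61,[-3.6,7.2,0],[0,0,0]],
    [0.61,[-4.5,9,0],[0,0,0]]
  ]
}}

```text
clock: 6.65
tool_pos: [0.5311, -0.1187, 0.0484]
orientation: [-179.8, -0.2, -64.0]
force: [5.2, -7.6, 8.2]
opening: 0.0342
gripper_force: 5.6
```

Call:
{"name": "step_arm", "arguments": {
  "rows": [
    [0.61,[-0.9,1.8,0],[0,0,0]],
    [0.61,[-1.8,3.6,0],[0,0,0]],
    [0.61,[-2.6,5.2,0],[0,0,0]],
    [0.61,[-3.1,6.3,0],[0,0,0]],
    [0.61,[-3.5,7.2,0],[0,0,0]]
  ]
}}

```text
clock: 7.07
tool_pos: [0.5276, -0.1115, 0.0484]
orientation: [-179.8, -0.2, -64.0]
force: [4.7, -6.9, 8.6]
opening: 0.0341
gripper_force: 5.6
```

Call:
{"name": "step_arm", "arguments": {
  "rows": [
    [0.61,[-0.4,0.8,0],[0,0,0]],
    [0.61,[-0.8,1.6,0],[0,0,0]],
    [0.61,[-1.2,2.4,0],[0,0,0]],
    [0.61,[-1.6,3.2,0],[0,0,0]],
    [0.61,[-1.6,3.2,0],[0,0,0]]
  ]
}}

```text
clock: 7.48
tool_pos: [0.526, -0.1082, 0.0484]
orientation: [-179.8, -0.2, -64.0]
force: [4.4, -7.3, 8.4]
opening: 0.034
gripper_force: 5.3
```

Call:
{"name": "step_arm", "arguments": {
  "rows": [
    [0.61,[-0.3,0.6,0],[0,0,0]],
    [0.61,[-0.6,1.2,0],[0,0,0]],
    [0.61,[-0.8,1.6,0],[0,0,0]],
    [0.61,[-0.8,1.6,0],[0,0,0]],
    [0.61,[-0.8,1.6,0],[0,0,0]]
  ]
}}

```text
clock: 7.9
tool_pos: [0.5259, -0.1077, 0.0485]
orientation: [-179.8, -0.3, -64.0]
force: [7.4, -14.9, 5.0]
opening: 0.0342
gripper_force: 10.1
```

The push force has doubled at about the home position, so the bolt is at its stop. Ease off slightly, then lift straight up.

Call:
{"name": "step_arm", "arguments": {
  "rows": [
    [0.61,[0.3,-0.6,0],[0,0,0]],
    [0.61,[0.6,-1.2,0],[0,0,0]],
    [0.61,[0.9,-1.8,0],[0,0,0]],
    [0.61,[0.9,-1.8,2],[0,0,0]],
    [0.61,[0.9,-1.8,4],[0,0,0]]
  ]
}}

```text
clock: 8.32
tool_pos: [0.5259, -0.1079, 0.052]
orientation: [-179.8, -0.2, -64.0]
force: [5.6, -4.2, 3.9]
opening: 0.0346
gripper_force: 4.7
```

Call:
{"name": "step_arm", "arguments": {
  "rows": [
    [0.61,[0,0,4],[0,0,0]],
    [0.61,[0,0,8],[0,0,0]],
    [0.61,[0,0,16],[0,0,0]],
    [0.61,[0,0,30],[0,0,0]],
    [0.61,[0,0,50],[0,0,0]]
  ]
}}

```text
clock: 8.73
tool_pos: [0.5216, -0.108, 0.0993]
orientation: [179.8, 0.1, -64.1]
force: [-0.2, 0.7, -0.3]
opening: 0.034
gripper_force: 0.0
```

Call:
{"name": "step_arm", "arguments": {
  "rows": [
    [0.61,[5,-10,35],[0,0,0]],
    [0.61,[20,-30,70],[0,0,0]],
    [0.61,[30,-55,95],[0,0,0]],
    [0.61,[40,-85,105],[0,0,0]],
    [0.61,[40,-85,105],[0,0,0]]
  ]
}}

```text
clock: 9.15
tool_pos: [0.5657, -0.1964, 0.2085]
orientation: [-179.8, -0.2, -64.1]
force: [1.7, 0.4, -0.4]
opening: 0.0338
gripper_force: 0.0
```

Run:
```python
from plant import ctrl
from h import *
m=ctrl.camera_model("side"); s=ctrl.snapshot("side"); t=ctrl.snapshot("top"); mt=ctrl.camera_model("top")
cv2.imwrite("pics/e.png",cv2.hconcat([cv2.resize(s[225:325,260:390],(400,308),interpolation=cv2.INTER_CUBIC),cv2.resize(t[180:280,290:420],(400,308),interpolation=cv2.INTER_CUBIC)])[:,:,::-1])
y=big(mask(s,*YEL,(300,230,360,300))); print("tab box",cv2.boundingRect(y))
for b in(.05,.064): print(b,"expected tab",proj(m,[wor(12,-52+b*1e3,76),wor(38,-52+b*1e3,76),wor(12,-52+b*1e3,34),wor(25,-45+b*1e3,76)]).round(1).tolist())
k=big(mask(s,*RED,(255,220,390,325))); print("red",cv2.boxPoints(cv2.minAreaRect(k)).round(1).tolist())
print(ctrl.get_obs()["force"],ctrl.get_obs()["clock"])
```

```text
tab box (316, 246, 13, 22)
0.05 expected tab [[323.3, 254.5], [332.9, 251.0], [322.9, 269.4], [326.4, 251.2]]
0.064 expected tab [[319.9, 251.4], [329.4, 248.0], [319.6, 266.3], [323.0, 248.2]]
red [[290.5, 258.6000061035156], [298.6000061035156, 250.10000610351562], [338.1000061035156, 287.79998779296875], [330.0, 296.29998779296875]]
[-0.5249765   0.35957719 -1.07436558] 9.25
```

View pics/e.png

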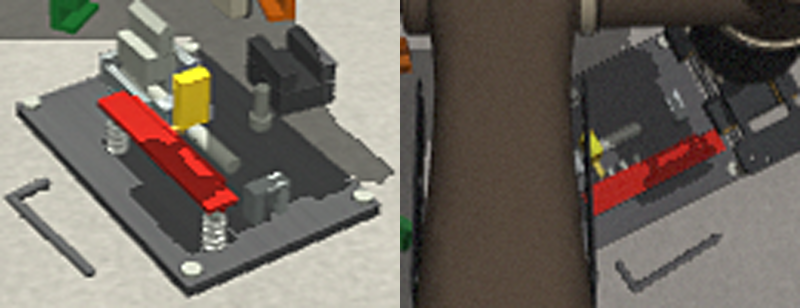

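The final view shows the red bar back up, its outline matching the start to within 0.3 px. The tab has moved about 50 mm, to (322,257) in the full side image, next to the front guide. The punch, screw, die and hex key look undisturbed. Handing in.

```bash
python3 -c "
from plant import ctrl
print(ctrl.close_job())"
```

```text
the job is handed in; nothing more can be done
None
```

The punch looks locked: I held the catch down, pushed the bolt until it hit its stop, and the catch then sprang fully back up. I handed the job in at about 9.3 s with the arm clear; no verdict came back.

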